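# Unlock the tea-tin rack and top up its column

### The job

Draw the red-handled locking pin out of the tea rack and hang it by its collar in the brass side notch, slide the rack's cover open, then set the green tea tin squarely on top of the two tins in the rack. Do not drop the pin or the tin, and leave the jar, the mug, the fruit bowl and the two tins in the rack as they are.

Things in the scene. Friction and masses are not known exactly. Their poses are not given: they have to be found in the camera images.
- rack: Fixed cherry-wood tea rack, base 150 (x) by 360 (y) by 12 mm. Origin: on the counter under the centre of the tin bay. Axes: x across, away from the robot; y along the rack, the way the cover opens; z up. In this frame (mm): column of two tins at (0,0), its top at z 102; two rails along y at x = +-57, 10 thick, top z 103; bore at (0,-59), notch at (0,-127).
- notch (a point): Parking point: where the pin's axis belongs on top of the rack's brass notch plate, z 90 mm; axes as the rack's. Plate 10 thick, 52 wide (y), from x -34 to +24 mm of this point. Its slot is 16 wide, open to -x (to the robot), closed 8 mm beyond this point; free below for 78 mm, but an upright 10 thick stands at x = +24.
- bore (a point): Mouth of the vertical bore (25 mm wide, 66 deep) in the top of the rack's dark keeper block (50 by 46 mm, top z 103), in which the pin stands at the start, through the cover's tab; axes as the rack's.
- pin: Upright locking pin, 108 mm long, 0.12 kg. Origin: centre of the underside of its brass collar, z up. Collar 36 dia, z 0 to 6; red round grip 24 dia, z 6 to 48; below, steel shank 12 dia, ending in a ball foot 22 dia, z -40 to -60 mm. The foot passes the bores but not the slot: bring the shank in from the side, plate between collar and foot, then lower. Starts collar on the cover's tab (z 114).
- cover (a joint): Travel of the rack's sliding cover along the rack's +y: 0 m closed over the tin bay (locked by the pin), 0.155 m fully open. Takes about 2 N and stays where it is left.
- cover_fin (a point): Centre of the upright brass fin on the cover, moving with it. Fin 60 (rack x) by 14 (rack y) by 36 mm high; this point is 14 mm below the fin's top, 18 mm above the cover's top face. The cover is a wooden board 124 (x) by 76 (y) by 10 mm, its centre 20 mm to -y of the fin, top z 114, with a brass tab 44 by 44 to -y whose bore (25, holds the pin) lies 79 mm from the fin.
- tin_green: Loose green tea tin, closed, with a brass lid rim: 90 (x) by 60 (y) by 45 mm high, about 0.25 kg. Origin: centre of its underside.
- tin_mid: White tea tin of the same size (90 x, 60 y, 45 mm high), the upper of the two tins in the rack, hidden below the cover at the start. Origin: centre of its underside; the green tin belongs 45 mm above it.
- tin_low: Red tea tin of the same size, the lower of the two tins in the rack. Origin: centre of its underside.
- jar: Bystander: amber glass jar with steel cap, 68 mm dia, 95 mm tall. Origin: centre of its underside.
- mug: Bystander: blue mug, 76 mm dia, 85 mm tall, handle at its +y. Origin: centre of its underside.
- fruit_bowl: Bystander: white bowl with fruit, 200 mm dia, 125 mm tall with the fruit. Origin: centre of its underside.

How it is judged (in metres and radians):
On the way, in this order (a step that is already met when the one before it is completed fails the run):
1. the pin is drawn clear of the bore, its collar at least 65 mm above where it stood, with the cover still closed (height (world z) of pin above 0.179 m and value of joint cover below 0.01 m), for 0.1 s.
2. the pin hangs upright in the side notch, shank in the slot and collar resting on the plate, let go by the fingers, while the cover is still closed (x of pin in the frame of notch between -0.009 and 0.005 m and y of pin in the frame of notch between -0.005 and 0.005 m and z of pin in the frame of notch between -0.003 and 0.003 m and angle between pin's own z axis and vertical below 0.1 rad and linear speed of pin below 0.03 m/s and contact force between the fingers and pin below 0.05 N and value of joint cover below 0.01 m), for 0.2 s.
3. the cover is slid open at least 140 mm before the green tin is on the column (value of joint cover above 0.14 m and horizontal distance between tin_green and tin_mid above 0.06 m), for 0.1 s.
4. the green tin stands squarely on the white tin and is let go (x of tin_green in the frame of tin_mid between -0.006 and 0.006 m and y of tin_green in the frame of tin_mid between -0.006 and 0.006 m and z of tin_green in the frame of tin_mid between 0.042 and 0.048 m and angle between the x axis of tin_green and the x axis of tin_mid, either way round below 0.09 rad and angle between tin_green's own z axis and vertical below 0.05 rad and contact force between the fingers and tin_green below 0.05 N), for 0.2 s.
At the end, for the whole second after the job is handed in: Pin upright in the notch, collar resting on the plate (within 3 mm), within 5 mm of the notch point sideways and at most 9 mm short of it; cover open at least 140 mm; green tin flat on the white tin, centred within 6 mm, aligned within 0.09 rad; all at rest, robot touching nothing (x of pin in the frame of notch between -0.009 and 0.005 m and y of pin in the frame of notch between -0.005 and 0.005 m and z of pin in the frame of notch between -0.003 and 0.003 m and angle between pin's own z axis and vertical below 0.1 rad and linear speed of pin below 0.03 m/s and value of joint cover above 0.14 m and x of tin_green in the frame of tin_mid between -0.006 and 0.006 m and y of tin_green in the frame of tin_mid between -0.006 and 0.006 m and z of tin_green in the frame of tin_mid between 0.042 and 0.048 m and angle between the x axis of tin_green and the x axis of tin_mid, either way round below 0.09 rad and angle between tin_green's own z axis and vertical below 0.05 rad and linear speed of tin_green below 0.02 m/s and contact force between each of the arm, the fingers and anything else below 0.05 N).
It fails at once if the pin is dropped (falls more than about 10 mm out of the fingers) (contact force between the fingers and pin below 0.05 N and linear speed of pin above 0.45 m/s).
It fails at once if the green tin is dropped (falls more than about 10 mm out of the fingers) (contact force between the fingers and tin_green below 0.05 N and linear speed of tin_green above 0.45 m/s).
It fails at once if either tin of the rack's column is shifted more than 8 mm (distance of any of tin_mid, tin_low from where it was at the start of the episode above 0.008 m).
It fails at once if the jar, the mug or the fruit bowl is moved more than 20 mm or tipped (distance of any of jar, mug, fruit_bowl from where it was at the start of the episode above 0.02 m or angle between any of jar, mug, fruit_bowl's own z axis and vertical above 0.3 rad).
It also fails if it takes over 69 s, if anything falls off the work surface, if the arm or the gripper's body presses on something with over 40 N, if the wrist force passes 120 N, or if a joint passes its speed limit or range.

### The arm

A 7-joint arm with a two-finger parallel gripper is mounted at the origin on the work surface. World frame = base frame: x ahead of the robot, y to its left, z up, the work surface at z = 0. Lengths are in mm, angles in rad, forces in N, time in s.
With the tool pointing down it reaches from about 400 to 875 mm from the base axis. Payload 19.3 kg.
Tool frame: the origin (TCP) lies at the very end of the fingers, on their centre line; the grasp point (between the pads) lies 19 mm behind it (grip_point_offset is the z of the grasp point in the tool frame, in mm); z points along the fingers, y is the line along which they close (so a half turn about z gives the same grasp; the last joint's range is limited). The gripper opens to 85 mm and grips with 20 to 120 N. Pads are 22 mm wide; open, the fingers measure 114 mm over their backs; the gripper's body (76 mm by 85 mm) begins 54 mm behind the grasp point. The pads swing forward as they close: fully open they stand 13 mm farther back than shut.
Start: joints at [1.041, 0.521, -0.036, 1.599, 0.021, 1.021, -0.113], TCP at [277.328, -560.093, 231.291] pointing down, gripper open.
Joint ranges: [-2.91, 2.91], [-0.3, 2.13], [-1.5, 1.42], [0.17, 2.43], [-1.26, 4.41], [0.16, 1.93], [-2.52, 2.52]. Speed limits (rad/s): [1.89, 1.89, 2.39, 2.39, 3.01, 3.01, 3.01].

### API

Orientations are given as a 3x3 rotation matrix whose columns are the frame's x, y, z axes.
In Python, from workcell import movep, movel, goto_joints, open_gripper, clamp, wait, inverse_kinematics, read_state, camera, PlanningError, finish_job, grip_point_offset gives the robot as it stands. Calls block until the motion is done:
- movep(position, orientation): joint-space move of the TCP to a pose.
- movel(position, frame=None, max_speed=150, guard=None): straight line of the TCP; frame=None keeps the orientation; max_speed is the mean speed in mm/s. With guard (N) it stops when the force on the tool has changed by that much, and returns True; else False.
- goto_joints(angles): joint-space move.
- open_gripper() and clamp(): open the fingers fully, or close them until they stop; the grip force is fixed at half the most.
- wait(seconds).
- inverse_kinematics(position, orientation): joint angles nearest the present ones, or None.
- read_state(): the state.
- camera(name): name is "scene" or "top" or "wrist"; returns a dict with "image" (480x640x3 uint8, blue, green, red), "range_z" (480x640 float32, mm along the optical axis (not along the pixel's ray), 0 where there is no reading), "fx", "fy", "cx", "cy" (pixels), "cam_to_world" (4x4, takes a point from camera to world coordinates). Camera axes: x right, y up, looking along -z (the intrinsics and any distortion apply to the point x, -y, -z); pixel columns grow to the right and rows downward; lengths in mm; the calibration is good to about 2 mm. A picture is of the moment at which its call begins.
A pose or a line that the arm cannot do raises PlanningError and nothing moves.
- finish_job(): hands the job in; it is judged then, once.
The state is a dict: "time": time; "qpos": joint angles; "qvel": joint speeds; "joint_efforts": joint torques, N m; "eef_pos": TCP position; "tool_rot": TCP orientation; "ft_force": force on the tool from outside, world axes, zero at the start; "torque": the same for the moment, N m; "finger_gap": finger opening in mm; "gripper_force": force on a finger pad.
Only numpy, scipy, OpenCV 4.12 (cv2) and the standard library are available. Lean on these libraries where they do the work, as an engineer would, in place of code of your own. Each camera call takes 0.05 s, during which the arm holds its last target. There are 200 camera calls.

## Working session

There is one attempt and no reset: what is moved stays moved. The work goes in short steps, each a Python script; the robot and the scene stay as the last script left them, time stands still between calls to the robot, and variables do not carry over. Pictures are saved under pics/ and viewed, at most 12 in all, crops included, and the job is handed in when it is done.

```bash
ls; mkdir -p pics; python3 - <<'E'
from workcell import *
import cv2,numpy as np
for n in ("scene","top"):
    c=camera(n); cv2.imwrite(f"pics/{n}0.png",c["image"]); np.savez(f"{n}0.npz",**c)
    print(n,c["fx"],c["fy"],c["cx"],c["cy"],np.round(c["cam_to_world"],3).tolist(),(c["range_z"]>0).mean(), [k for k in c])
s=read_state();print(s["time"],np.round(s["tool_rot"],3).tolist(),grip_point_offset,s["finger_gap"])
E
```

```text
pics
scene 534.7550406798473 534.7550406798473 323.2241284944386 249.45749634079775 [[-0.806, -0.48, 0.347, 900.284], [0.592, -0.651, 0.474, 475.646], [-0.002, 0.587, 0.809, 944.483], [0.0, 0.0, 0.0, 1.0]] 0.99607421875 ['image', 'range_z', 'fx', 'fy', 'cx', 'cy', 'cam_to_world']
top 622.1348506935441 622.1348506935441 317.7811205537322 221.11307981292072 [[0.029, 0.998, -0.055, 472.342], [-1.0, 0.029, -0.011, 3.927], [-0.009, 0.055, 0.998, 1400.415], [0.0, 0.0, 0.0, 1.0]] 0.9960319010416666 ['image', 'range_z', 'fx', 'fy', 'cx', 'cy', 'cam_to_world']
0.1 [[0.896, 0.444, -0.0], [0.444, -0.896, 0.001], [-0.0, -0.001, -1.0]] -18.700000000000003 85.37858312777928
```

View pics/top0.png

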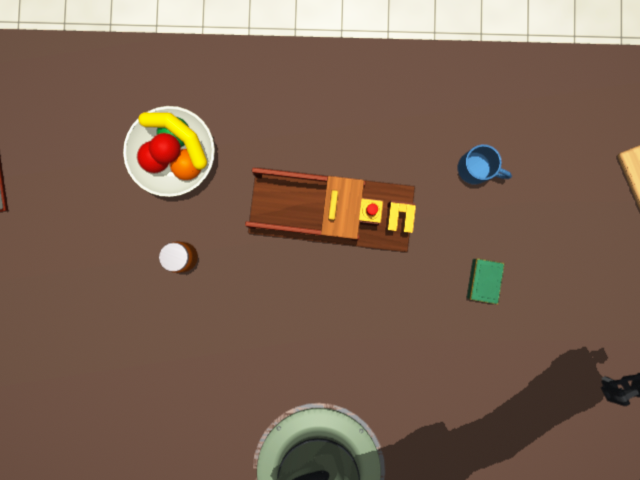

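View pics/scene0.png

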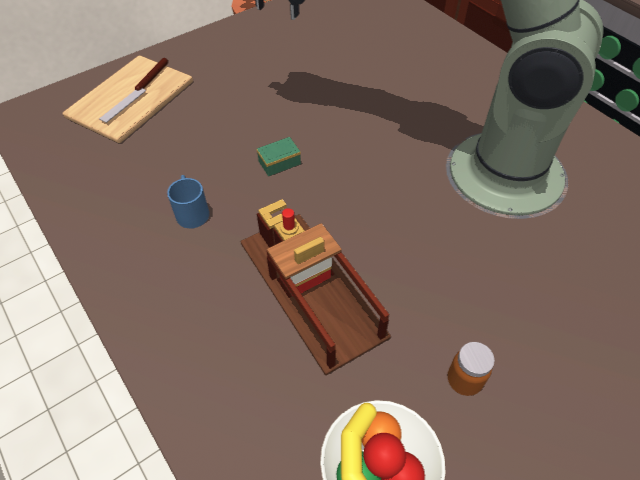

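The top view shows the rack centred near (330,210), with the pin at (372,210), the notch plate at (402,217), the fin at (333,206) and the green tin at (487,281). In the scene view the cover is shut, with the pin standing at (288,222).

```bash
cat > h.py <<'E'
import numpy as np, cv2
from workcell import *
def ray(c,uv,z):
    uv=np.atleast_2d(np.asarray(uv,float)); T=c["cam_to_world"]
    d=np.c_[(uv[:,0]-c["cx"])/c["fx"],-(uv[:,1]-c["cy"])/c["fy"],-np.ones(len(uv))]@T[:3,:3].T
    return T[:3,3]+d*((z-T[2,3])/d[:,2])[:,None]
def cloud(c):
    v,u=np.mgrid[:480,:640]; r=c["range_z"]; T=c["cam_to_world"]
    p=np.stack([(u-c["cx"])/c["fx"]*r,-(v-c["cy"])/c["fy"]*r,-r],-1)@T[:3,:3].T+T[:3,3]
    p[r<=0]=np.nan; return p
def comps(m,amin=30):
    n,l,s,ce=cv2.connectedComponentsWithStats(m.astype(np.uint8)); 
    return [(l==i,s[i]) for i in range(1,n) if s[i,4]>=amin]
def rect(c,m,z):
    "min-area rectangle of a mask cast on the plane z: centre, sizes, angle of the long side"
    ct=max(cv2.findContours(m.astype(np.uint8),cv2.RETR_EXTERNAL,cv2.CHAIN_APPROX_NONE)[0],key=cv2.contourArea)[:,0]
    p=ray(c,ct,z)[:,:2].astype(np.float32); (x,y),(w,h),a=cv2.minAreaRect(p)
    if w<h: w,h,a=h,w,a+90
    a=(a+90)%180-90
    return np.round([x,y,w,h,a],2)
def hsv(c): return cv2.cvtColor(c["image"],cv2.COLOR_BGR2HSV)
E
python3 - <<'E'
from h import *
for n in ("top","scene"):
    c=dict(np.load(n+"0.npz")); p=cloud(c); z=p[...,2]; H=hsv(c)
    xy=(p[...,0]>400)&(p[...,0]<800)&(p[...,1]>-450)&(p[...,1]<250)
    print(n)
    for nm,m,zz in [("cover",(z>108)&(z<120),114),("fin",(z>138)&(z<150),146),("pin",(z>154)&(z<170),162),("plate",(z>84)&(z<95),90),("tin",(H[...,0]>60)&(H[...,0]<90)&(H[...,1]>100)&(z>38)&(z<52),45)]:
        for k,s in comps(m&xy,12): print(nm,s.tolist(),rect(c,k,zz),np.round(p[k].mean(0),1))
E
```

```text
top
cover [321, 176, 61, 63, 2181] [571.57 -53.02 123.87 118.94  -5.14] [572.2 -40.6 113.9]
fin [328, 190, 10, 30, 125] [575.81 -11.72  59.62  13.8   -5.52] [576.4 -11.5 147.8]
pin [366, 203, 12, 12, 109] [568.94 -89.26  22.01  21.92   1.37] [568.3 -90.  161.4]
plate [481, 145, 8, 3, 12] [ 714.97 -330.85   14.92    4.22   82.  ] [ 715.1 -332.6   86.7]
plate [498, 157, 3, 7, 12] [ 685.12 -361.59   12.75    4.22    0.76] [ 686.3 -363.1   85.9]
plate [474, 176, 8, 4, 12] [ 646.18 -316.68   15.87    2.93   75.49] [ 646.7 -317.4   86.2]
plate [388, 202, 27, 31, 516] [ 558.52 -157.25   60.27   52.48   -5.13] [ 559.8 -157.5   89.8]
tin [473, 260, 30, 35, 839] [ 433.96 -353.15   73.68   56.25   -7.86] [ 435.3 -352.9   45. ]
scene
cover [267, 218, 75, 61, 1920] [572.26 -54.49 125.18 123.5   -5.02] [576.8 -41.  113.9]
fin [283, 218, 12, 8, 46] [572.81 -83.36  22.93  15.6  -23.09] [572.  -85.8 144.1]
fin [294, 238, 31, 20, 224] [575.74 -12.75  62.97  21.35  -3.29] [576.7 -12.  146. ]
pin [282, 208, 13, 13, 115] [569.16 -90.27  26.63  22.65  85.63] [568.8 -91.4 160.6]
plate [168, 179, 14, 13, 32
[... 187 characters left out ...]
] [ 713.02 -322.29   39.8     8.65  -81.35] [ 712.6 -325.    86. ]
plate [259, 199, 28, 29, 399] [ 557.7  -158.52   59.87   56.33   -5.17] [ 563.3 -163.9   89.6]
plate [187, 200, 7, 5, 13] [ 687.3  -292.25   15.12    5.26   -6.56] [ 685.8 -296.7   85.3]
plate [274, 233, 7, 10, 16] [ 591.15 -104.05   26.26    3.29   82.45] [ 591.3 -103.4   89.4]
plate [267, 254, 68, 97, 177] [641.4   38.51 241.28   9.62  86.58] [642.2  51.8  89.6]
plate [334, 255, 55, 67, 187] [527.64  84.1  171.3   12.39  84.49] [531.3  91.9  89.6]
plate [292, 256, 41, 22, 105] [575.34  -2.61  90.85   7.    -5.03] [575.5  -5.   88.3]
tin [258, 140, 36, 23, 457] [ 432.2  -356.7    73.32   54.77   -7.89] [ 434.7 -355.7   45.4]
```

```bash
cat >> h.py <<'E'
YAW=-5.1
def R(deg):
    "tool down with its y axis at angle deg in the world plane; of the half-turn pair, take whichever moves less"
    a=np.radians(deg); y=np.array([np.cos(a),np.sin(a),0]); z=np.array([0,0,-1.]); return np.c_[np.cross(y,z),y,z]
def best(pos,deg):
    q0=np.array(read_state()["qpos"]); o=[]
    for d in (deg,deg+180):
        q=inverse_kinematics(list(pos),R(d))
        if q is not None: o.append((np.abs(np.array(q)-q0).max(),d,np.round(q,2)))
    return sorted(o,key=lambda t:t[0])
def look(n):
    c=camera("wrist"); cv2.imwrite(f"pics/{n}.png",c["image"]); np.savez(f"{n}.npz",**c); return c
E
python3 - <<'E'
from h import *
t=np.array([434,-354,300.]); b=best(t,82); print(b)
movep(list(t),R(b[0][1])); c=look("w_tin")
print(np.round(c["cam_to_world"],3).tolist(),c["fx"],read_state()["time"])
r=np.array([560,-110,330.]); b=best(r,YAW); print(b)
movep(list(r),R(b[0][1])); c=look("w_rack")
print(np.round(c["cam_to_world"],3).tolist(),read_state()["time"])
cv2.imwrite("pics/w.png",cv2.resize(np.hstack([cv2.imread("pics/w_tin.png"),cv2.imread("pics/w_rack.png")]),(800,300)))
E
```

```text
[(np.float64(1.0014056761564822), 262, array([ 0.54,  0.35,  0.05,  1.69, -0.02,  1.1 , -1.11])), (np.float64(1.864433343047377), 82, array([ 1.08,  0.42, -0.69,  1.66,  0.28,  1.16,  1.75]))]
[[-0.14, 0.952, 0.272, 502.761], [-0.99, -0.134, -0.037, -364.743], [0.001, -0.275, 0.961, 442.188], [0.0, 0.0, 0.0, 1.0]] 381.6507597646269 1.1917
[(np.float64(0.9905045993366184), -5.1, array([ 0.36,  0.36, -0.36,  1.6 ,  0.14,  1.2 , -0.12])), (np.float64(1.345761671605729), 174.9, array([-0.68,  0.71,  1.35,  1.65, -0.71,  1.36, -2.46]))]
[[0.996, 0.09, 0.026, 566.494], [-0.094, 0.957, 0.275, -42.571], [-0.0, -0.276, 0.961, 472.079], [0.0, 0.0, 0.0, 1.0]] 2.3083
```

View pics/w.png

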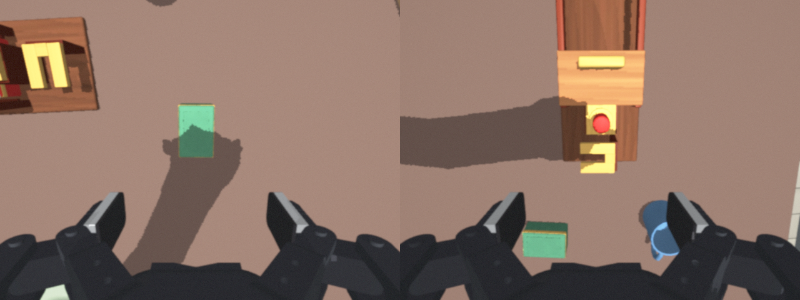

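The left half shows the tin unobstructed at half-scale pixel (197,130). The right half shows the pin at (601,124), the notch plate at (598,157) and the fin at (601,62).

```bash
python3 - <<'E'
from h import *
c=dict(np.load("w_rack.npz")); p=cloud(c); z=p[...,2]
xy=(p[...,0]>480)&(p[...,0]<680)&(p[...,1]>-200)&(p[...,1]<30)
for nm,m,zz in [("cover",(z>108)&(z<120),114),("fin",(z>140)&(z<150),146),("pin",(z>157)&(z<170),162),("plate",(z>86)&(z<95),90)]:
    for k,s in comps(m&xy,50): print(nm,s.tolist(),rect(c,k,zz),np.round(p[k].mean(0),1))
H=hsv(c); red=((H[...,0]<8)|(H[...,0]>172))&(H[...,1]>170)&xy&(z>155)
for k,s in comps(red): print("red",s.tolist(),rect(c,k,162))
for n in ("w_tin","w_rack","top0","scene0"):
    c=dict(np.load(n+".npz")); p=cloud(c); z=p[...,2];H=hsv(c)
    m=(z>40)&(z<50)&(abs(p[...,0]-434)<70)&(abs(p[...,1]+354)<70)
    for k,s in comps(m,100): print(n,"tin",s.tolist(),rect(c,k,45))
E
```

```text
cover [251, 80, 142, 135, 11827] [572.48 -55.72 123.23 118.24  -5.17] [573.7 -42.1 114. ]
fin [285, 89, 75, 20, 1013] [576.1  -14.61  59.45  14.25  -5.38] [576.6 -15.1 148.4]
pin [309, 185, 28, 29, 634] [569.29 -92.69  22.99  22.1   84.62] [569.1 -92.4 161.5]
plate [377, 46, 3, 34, 54] [631.23  16.06  27.63   1.71  84.72] [631.1  15.1  91. ]
plate [288, 228, 56, 49, 2091] [ 558.12 -159.56   57.9    52.55   -5.38] [ 560.2 -159.9   89.9]
red [309, 185, 26, 28, 248] [568.53 -92.2   22.15  20.5   84.62]
w_tin tin [285, 167, 59, 85, 4797] [ 428.45 -355.33   89.74   60.25   -8.13]
w_rack tin [196, 370, 70, 43, 2791] [ 428.8  -352.27   90.09   62.39   -8.07]
top0 tin [470, 259, 34, 46, 1074] [ 427.45 -350.67   90.19   61.49   -8.27]
scene0 tin [257, 137, 44, 29, 694] [ 428.   -351.57   91.34   65.52   -8.7 ]
```

```bash
sed -i 's/^YAW=.*/YAW=-5.2/' h.py; cat >> h.py <<'E'
a=np.radians(YAW); RX=np.array([np.cos(a),np.sin(a),0]); RY=np.array([-np.sin(a),np.cos(a),0]); Z=np.array([0,0,1.])
def st():
    s=read_state(); print(round(s["time"],2),np.round(s["eef_pos"],1),"gap",round(s["finger_gap"],1),"F",np.round(s["ft_force"],1),"g",round(s["gripper_force"],1))
E
python3 - <<'E'
from h import *
P=np.array([569,-91,126.])
movep(list(P+60*Z),R(YAW)); print(movel(list(P),max_speed=80,guard=15)); st()
clamp(); wait(0.2); st()
movel(list(P+74*Z),max_speed=60); wait(0.3); st()
c=look("w_lift")
s=camera("scene"); cv2.imwrite("pics/lift.png",np.vstack([cv2.resize(s["image"][130:330,180:440],(520,400))])); np.savez("s_lift.npz",**s)
E
```

```text
False
3.84 [569.3 -91.  126.4] gap 85.4 F [0.9 0.3 0.2] g 0.0
4.63 [569.  -91.  126.3] gap 22.3 F [-0.8  0.5  6.3] g 58.5
6.32 [569.  -91.  199.9] gap 22.6 F [-1.   0.2 -0.4] g 58.7
```

View pics/lift.png

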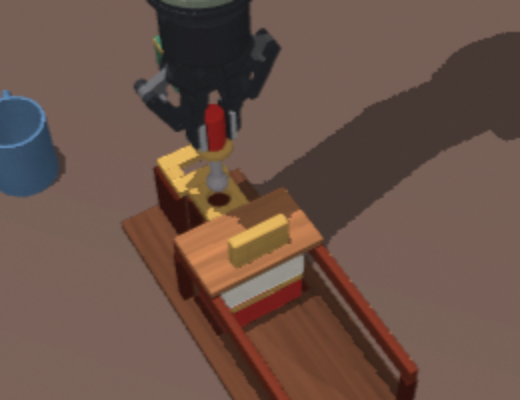

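View pics/w_lift.png

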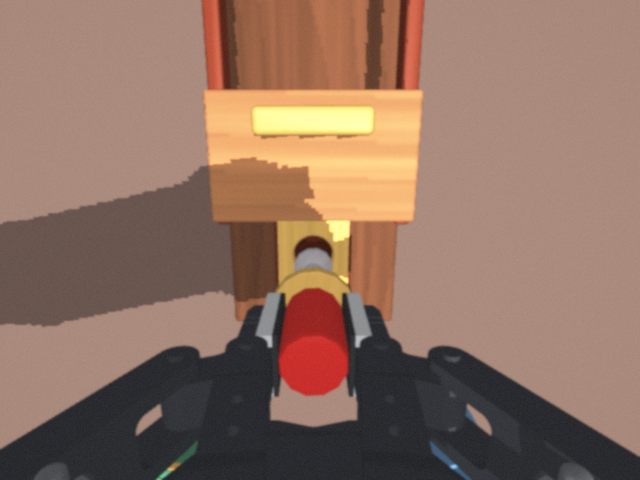

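The pin is out and upright in the fingers, its foot clear above the open bore, and the cover is still closed. I'll measure the pin in the hand, then move it to the notch entrance.

```bash
python3 - <<'E'
from h import *
c=dict(np.load("w_lift.npz")); p=cloud(c); H=hsv(c)
red=((H[...,0]<8)|(H[...,0]>172))&(H[...,1]>150)&(p[...,2]>180)
k=max(comps(red),key=lambda t:t[1][4])[0]; zt=np.nanpercentile(p[k][:,2],98); print("grip top z",zt)
print(rect(c,k&(p[...,2]>zt-5),zt))
P=np.array([569,-91,200.]); N=P-68*RY          # TCP over the notch
E=N-62*RX
movel(list(E),max_speed=120)
E[2]=126-9; movel(list(E),max_speed=90,guard=10); wait(.2); st()   # collar z 105
w=look("w_entry"); s=camera("scene"); cv2.imwrite("pics/entry.png",np.hstack([cv2.resize(s["image"][150:300,200:350],(400,400)),cv2.resize(w["image"],(400,400))]))
E
```

```text
grip top z 236.36634456606828
[569.23 -90.54  23.85  22.21  86.21]
8.61 [ 501.3 -153.2  117.4] gap 22.5 F [ 0.6  0.2 -0.3] g 58.7
```

View pics/entry.png

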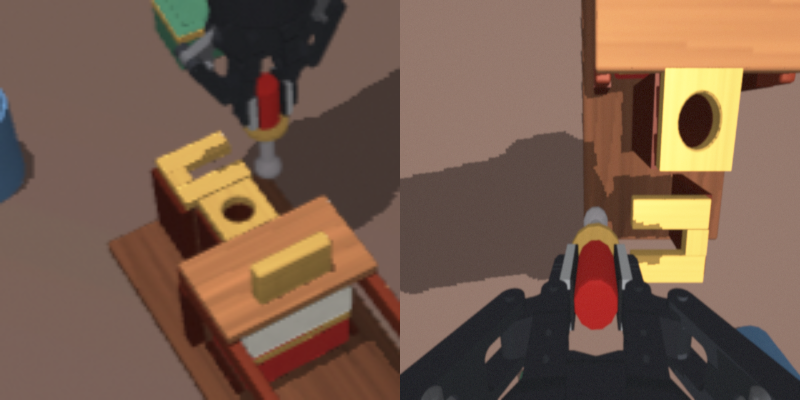

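The pin hangs in front of the slot mouth, with the plate arms at right pixels (670,212) and (668,268). I'll measure the slot line against the pin in this one view.

```bash
python3 - <<'E'
from h import *
c=dict(np.load("w_entry.npz")); p=cloud(c); H=hsv(c); z=p[...,2]
e=np.array([501.3,-153.2,0])
F=lambda q:np.round([(np.r_[q[:2],0]-e)@RX,(np.r_[q[:2],0]-e)@RY],2)
red=((H[...,0]<8)|(H[...,0]>172))&(H[...,1]>150)&(z>100)&(abs(p[...,0]-501)<40)
k=max(comps(red),key=lambda t:t[1][4])[0]; zt=np.nanpercentile(p[k][:,2],98)
r=rect(c,k&(z>zt-5),zt);print("pin top",zt,r,F(r))
pl=(z>86)&(z<94)&(p[...,0]>515)&(p[...,0]<600)&(p[...,1]<-120)
q=p[pl]; d=np.c_[(q[:,:2]-e[:2])@RX[:2],(q[:,:2]-e[:2])@RY[:2]]
d=d[(d[:,0]>32)&(d[:,0]<58)]
print("plate x range",((p[pl][:,:2]-e[:2])@RX[:2]).min(),((p[pl][:,:2]-e[:2])@RX[:2]).max())
ys=np.sort(d[:,1]); g=np.diff(ys); i=g.argmax(); print("arms y",ys[0],ys[i],ys[i+1],ys[-1],len(ys))
E
```

```text
pin top 153.91408224110276 [ 501.54 -152.73   23.87   22.19   86.21] [0.2  0.49]
plate x range 27.74439102452022 86.42971567096335
arms y -27.94059906980162 -9.18669402652457 6.047793186018852 24.504125531872294 3761
```

```bash
python3 - <<'E'
from h import *
c=dict(np.load("w_entry.npz")); p=cloud(c); H=hsv(c); z=p[...,2]
e=np.array([501.3,-153.2]); X=(p[...,:2]-e)@RX[:2]; Y=(p[...,:2]-e)@RY[:2]
col=(abs(X)<25)&(abs(Y)<30)&(z>98)&(z<116)&(H[...,0]>15)&(H[...,0]<35)&(H[...,1]>80)
print(np.median(z[col]),X[col].min(),X[col].max(),Y[col].max(),col.sum())
top=col&(z>109)
pts=np.c_[X[top],Y[top]]
# outer rim: max Y per x bin, circle centre with r=18
for x in np.arange(-10,11,4):
    s=abs(pts[:,0]-x)<1
    if s.any(): print(x,round(pts[s,1].max()-np.sqrt(324-x*x),2))
sh=(abs(X)<25)&(abs(Y)<30)&(z>42)&(z<68)&(H[...,1]<70); print("foot",X[sh].mean(),Y[sh].max()-11,z[sh].min(),z[sh].max(),sh.sum())
E
```

```text
110.81204752177456 -15.793421698784064 15.517063210602974 16.276382468807636 1395
-10 -2.04
-6 -1.86
-2 -2.18
2 -1.61
6 -1.72
10 -1.52
foot 0.25343750811029697 -2.00100996827787 51.2569637845867 67.91895119294298 615
```

Collar and foot read about -1.8 mm against a slot centre at -1.6 mm, so the pin is aligned. I'll take it in, lower it and release.

```bash
python3 - <<'E'
from h import *
E=np.array([569,-91,117.])-68*RY-62*RX; I=E+60*RX
print("in blocked:",movel(list(I),max_speed=50,guard=8)); st()
if np.linalg.norm(np.array(read_state()["eef_pos"])-I)<4:
    print("touch:",movel(list(I-[0,0,16.5]),max_speed=20,guard=6)); wait(.2); st(); look("w_down")
s=camera("scene"); cv2.imwrite("pics/down.png",np.hstack([cv2.resize(s["image"][150:300,200:350],(400,400)),cv2.resize(camera("wrist")["image"],(400,400))]))
E
```

```text
in blocked: False
10.06 [ 560.6 -158.6  117. ] gap 22.6 F [-0.3 -0.  -0.7] g 58.7
touch: True
10.96 [ 560.7 -158.5  102.3] gap 22.7 F [-2.1  0.5 10.2] g 59.6
```

View pics/down.png

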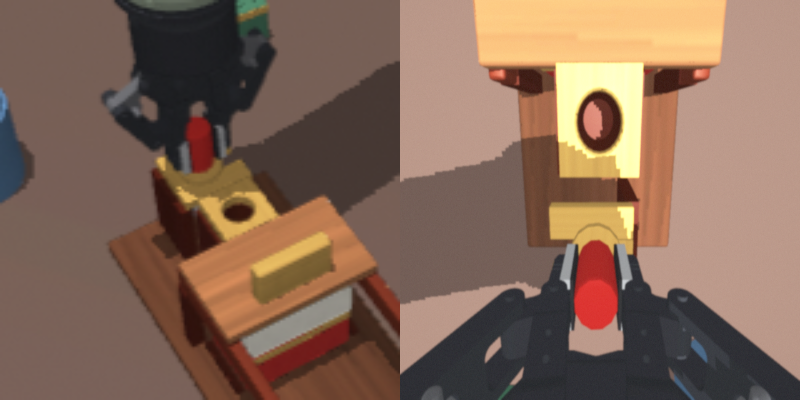

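The collar rests on the plate with the shank in the slot, and contact came at the expected height. I'll release, back off and check.

```bash
python3 - <<'E'
from h import *
open_gripper(); wait(.3); st()
U=np.array(read_state()["eef_pos"]); U[2]=200; movel(list(U),max_speed=100); st()
s=camera("scene"); w=look("w_rel"); cv2.imwrite("pics/rel.png",np.hstack([cv2.resize(s["image"][150:300,200:350],(400,400)),cv2.resize(w["image"],(400,400))]))
for n,c in (("w",w),("scene",s),("top",camera("top"))):
    p=cloud(c); z=p[...,2]; near=(abs(p[...,0]-562)<20)&(abs(p[...,1]+159)<20)
    for k,t in comps(near&(z>130)&(z<145),20): print(n,"grip top z",np.nanmedian(z[k]),rect(c,k,138))
E
```

```text
12.04 [ 560.3 -158.5  101.8] gap 85.3 F [ 0.3  0.8 -0.5] g 0.0
13.18 [ 560.  -158.4  199.4] gap 85.5 F [-0.1  0.5 -0.7] g 0.0
w grip top z 137.6710369210557 [ 561.18 -158.72   24.39   22.65   84.82]
scene grip top z 137.2626907400005 [ 560.9  -156.67   26.96   21.97   57.16]
```

View pics/rel.png

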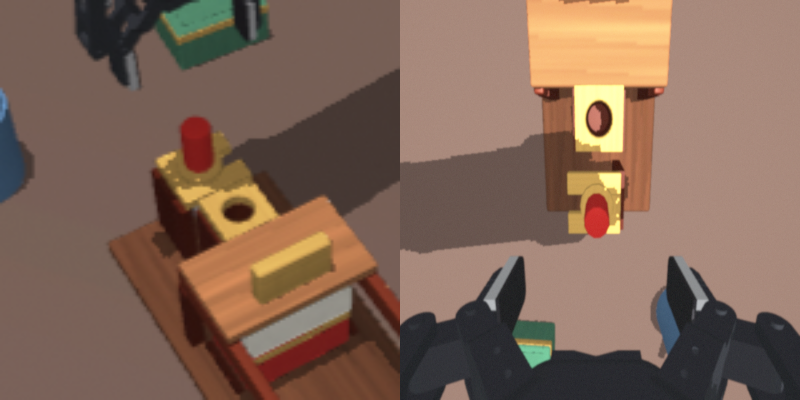

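The pin hangs upright and free in the slot, grip top at z 138 as expected. Next I'll push the cover open by its fin with closed fingers.

```bash
python3 - <<'E'
from h import *
F=np.array([569,-91,123.])+79*RY
movel(list(F-30*RY+80*Z),max_speed=150); clamp()
print(movel(list(F-30*RY),max_speed=80,guard=8)); st()
T=F+(155-18+3)*RY
print("stop:",movel(list(T),max_speed=60,guard=15)); st()
e=np.array(read_state()["eef_pos"]); movel(list(e-8*RY)); e=e-8*RY; e[2]=260; movel(list(e),max_speed=150); st()
s=camera("scene"); p=cloud(s); z=p[...,2]
w=look("w_open"); p2=cloud(w); 
for n,c,pp in (("scene",s,p),("w",w,p2)):
    for k,t in comps((pp[...,2]>138)&(pp[...,2]<150)&(abs(pp[...,0]-588)<60)&(abs(pp[...,1]-140)<60),40): 
        r=rect(c,k,146); print(n,"fin",r,"travel",(r[:2]-F[:2])@RY[:2])
cv2.imwrite("pics/open.png",np.hstack([cv2.resize(s["image"][150:450,180:480],(400,400)),cv2.resize(w["image"],(400,400))]))
E
```

```text
False
16.18 [573.8 -42.2 123.5] gap 0.2 F [-0.  -0.3  0.9] g 0.0
stop: True
18.71 [588.2 122.4 122.6] gap -0.1 F [-0.2  0.7 -0.2] g 0.0
20.02 [587.1 114.4 259.1] gap -0.0 F [1.2 0.2 0.3] g 0.0
scene fin [589.82 140.68  61.3   18.34  -4.67] travel 153.6134677910658
w fin [590.08 140.63  60.2   14.95  -5.19] travel 153.5872380419864
```

View pics/open.png

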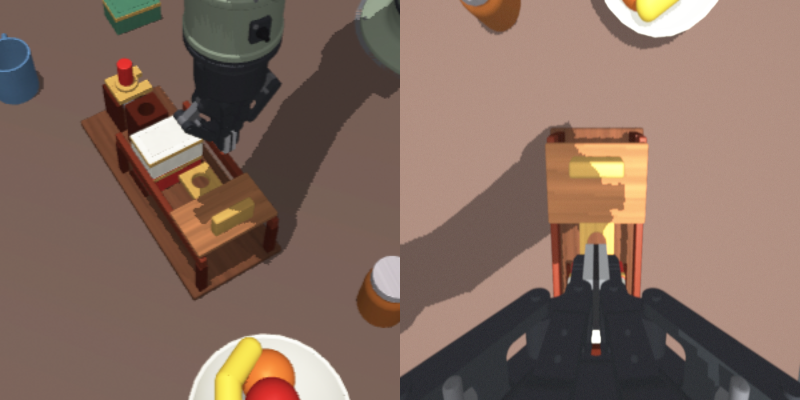

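The cover is fully open, at about 154 mm of travel, and the white tin is visible at scene pixel (165,145). I'll measure the column from the wrist in the placing orientation, then grasp the green tin.

```bash
python3 - <<'E'
from h import *
C=np.array([569,-91,0.])+59*RY; print("nominal column",C)
t=C+[0,0,357]; b=best(t,YAW+90); print(b)
movep(list(t),R(YAW+270)); wait(.2); st(); c=look("w_col")
p=cloud(c); z=p[...,2]
m=(z>98)&(z<106)&(abs((p[...,:2]-C[:2])@RX[:2])<51)&(abs((p[...,:2]-C[:2])@RY[:2])<34)
for k,s in comps(m,200): print("white",rect(c,k,102),s.tolist())
s=dict(camera("scene")); p=cloud(s); z=p[...,2]
m=(z>98)&(z<106)&(abs((p[...,:2]-C[:2])@RX[:2])<51)&(abs((p[...,:2]-C[:2])@RY[:2])<34)
for k,q in comps(m,200): print("scene white",rect(s,k,102),q.tolist())
G=np.array([428.3,-352.5,10.]); Q=R(-8.2+270)
movep(list(G+90*Z),Q); print(movel(list(G),max_speed=100,guard=8)) if read_state()["finger_gap"]>80 else None
open_gripper(); st()
E
```

```text
nominal column [574.34732223 -32.24282048   0.        ]
[(np.float64(1.1640600383675916), 264.8, array([-0.05,  0.33,  0.01,  1.56, -0.  ,  1.24, -1.71])), (np.float64(1.7434066602771072), 84.8, array([ 0.44,  0.4 , -0.69,  1.54,  0.26,  1.3 ,  1.2 ]))]
21.44 [574.3 -31.8 356.5] gap 0.1 F [ 0.1  0.7 -0. ] g 0.0
white [574.59 -34.38  89.2   60.18  -5.37] [286, 162, 59, 85, 4814]
scene white [573.9  -32.29  91.11  62.31  -5.51] [278, 234, 55, 41, 1173]
23.93 [ 428.3 -352.5  100. ] gap 85.5 F [-0.8 -0.6 -0.1] g 0.0
```

```bash
python3 - <<'E'
from h import *
G=np.array([428.2,-353.2,10.])
print(movel(list(G),max_speed=80,guard=8)); st()
clamp(); wait(.2); st()
movel(list(G+180*Z),max_speed=100); wait(.2); st()
C=np.array([574.3,-32.2,0]); movep(list(C+200*Z),R(YAW-.15+270)); wait(.2); st()
w=look("w_held"); p=cloud(w); z=p[...,2]
near=(abs(p[...,0]-574)<70)&(abs(p[...,1]+32)<50)&(z>200)&(z<245)
H=hsv(w); g=near&(H[...,0]>55)&(H[...,0]<95)&(H[...,1]>80)
for k,s in comps(g,200): print("held",np.nanmedian(z[k]),rect(w,k,235),s.tolist())
s=camera("scene"); cv2.imwrite("pics/held.png",np.hstack([cv2.resize(s["image"][100:350,150:400],(400,400)),cv2.resize(w["image"],(400,400))]))
E
```

```text
False
25.2 [ 428.5 -353.4   10.5] gap 85.1 F [ 1.3 -0.2  0.4] g 0.0
25.76 [ 428.4 -353.4   10.6] gap 59.1 F [-1.5  0.6  8.7] g 64.8
27.91 [ 428.1 -353.2  189.8] gap 59.0 F [ 0.4  0.1 -1.3] g 64.9
29.43 [574.2 -33.4 200. ] gap 59.4 F [ 0.3 -0.3 -2.4] g 64.9
held 211.83333401670026 [622.94 -38.24  47.68   3.48  84.51] [230, 207, 167, 13, 1843]
held 234.43690024613252 [582.98 -34.52  70.29  58.06  -5.49] [216, 230, 195, 202, 34944]
```

View pics/held.png

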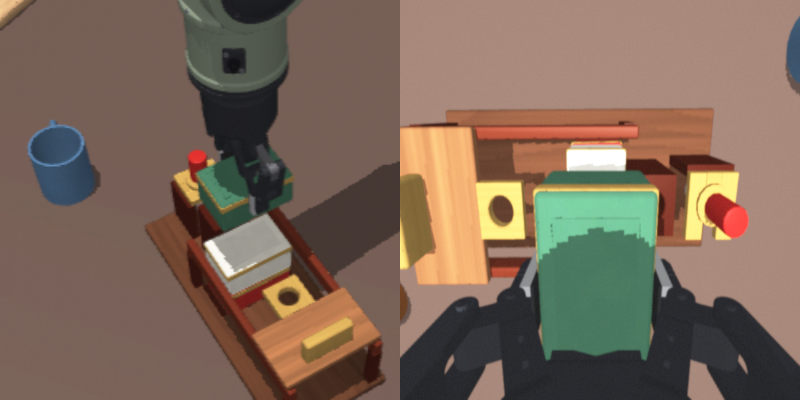

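The tin is held level and square above the column, its far edge at right pixels (540–655,190), which agrees with being centred. I'll lower it.

```bash
python3 - <<'E'
from h import *
C=np.array([574.3,-32.2,0]); st()
movel(list(C+130*Z),max_speed=70); wait(.2); st()
print(movel(list(C+109.5*Z),max_speed=15,guard=5)); wait(.2); st()
w=look("w_set"); s=camera("scene"); t=camera("top")
for n,c in (("scene",s),("top",t)):
    p=cloud(c); z=p[...,2]; H=hsv(c)
    d=p[...,:2]-C[:2]; X=d@RX[:2]; Y=d@RY[:2]; np.savez(n+"_set.npz",**c)
    m=(abs(X)<60)&(abs(Y)<45)&(z>140)&(z<152)&(H[...,1]>80)&(H[...,0]>10)&(H[...,0]<95)
    for k,q in comps(m,80): print(n,rect(c,k,147),X[k].min(),X[k].max(),Y[k].min(),Y[k].max())
p=cloud(w);H=hsv(w);z=p[...,2];X=(p[...,:2]-C[:2])@RX[:2]; Y=(p[...,:2]-C[:2])@RY[:2]
m=(z>140)&(z<152)&(abs(X)<60)&(abs(Y)<45)&(H[...,1]>80)&(H[...,0]>10)&(H[...,0]<95)
print("wrist top",np.nanmedian(z[m]),"far edge",np.percentile(X[m],[99,99.9]),"Y",np.percentile(Y[m&(X>20)],[.2,99.8]))
cv2.imwrite("pics/set.png",np.hstack([cv2.resize(s["image"][150:300,200:350],(400,400)),cv2.resize(w["image"],(400,400))]))
E
```

```text
29.53 [574.2 -32.9 200. ] gap 59.2 F [-0.9  1.  -2.4] g 64.9
30.88 [574.5 -32.2 130.3] gap 59.3 F [-0.3 -0.8 -2.9] g 64.9
True
32.14 [574.3 -32.2 112.6] gap 59.1 F [-1.5 -0.1  8.3] g 65.8
scene [595.89 -32.19  63.25  47.14  85.11] -1.8162733256081371 43.40646372385177 -31.059463110255287 30.40550242607578
wrist top 147.02628699219727 far edge [44.49093433 44.75973004] Y [-30.35323301  29.6613244 ]
```

View pics/set.png

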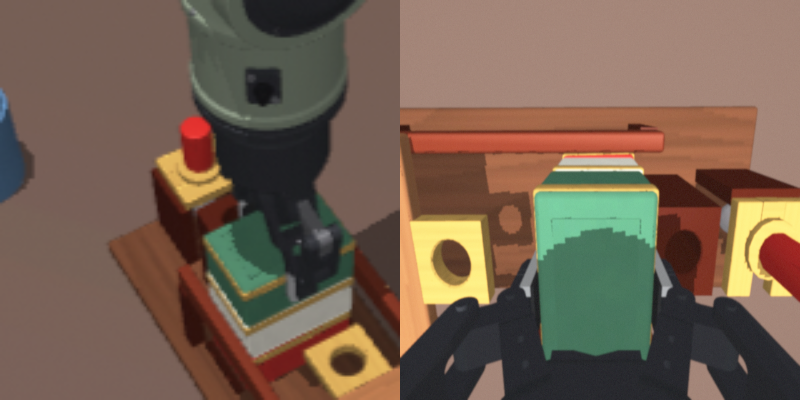

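The green tin sits flush on the white one, top at z 147 and edges within about 1 mm of nominal. I'll release, retreat, check the numbers and hand in.

```bash
python3 - <<'E'
from h import *
open_gripper(); wait(.3); st()
C=np.array([574.3,-32.2,0]); movel(list(C+[0,0,330]),max_speed=120); wait(.3); st()
ok=True
for n in ("wrist","scene"):
    c=camera(n); p=cloud(c); z=p[...,2]; X=(p[...,:2]-C[:2])@RX[:2]; Y=(p[...,:2]-C[:2])@RY[:2]
    for nm,m,zz in (("green",(z>142)&(z<152)&(abs(X)<60)&(abs(Y)<45),147),("fin",(z>138)&(z<150)&(abs(Y-175)<30)&(abs(X)<50),146),("pin",(z>130)&(z<145)&(abs(Y+127)<20)&(abs(X)<30),138)):
        for k,q in comps(m,40): r=rect(c,k,zz); d=r[:2]-C[:2]; print(n,nm,round(float(np.nanmedian(z[k])),1),np.round([d@RX[:2],d@RY[:2]],1),r[2:])
E
```

```text
32.98 [573.7 -32.2 111.9] gap 85.5 F [ 0.4 -1.  -0.6] g 0.0
35.24 [574.3 -32.2 329.9] gap 85.4 F [ 0.2 -0.6  0.3] g 0.0
wrist green 147.0 [ 0.  -0.7] [88.72 60.1  -5.34]
wrist fin 148.6 [  0.4 170.6] [60.53 19.44 -5.55]
wrist pin 137.5 [  -0.9 -127.4] [25.05 22.61 59.01]
scene green 146.9 [-0.9  1.9] [91.   63.3  -5.23]
scene fin 147.9 [ -0.7 173.4] [62.34 18.59 -6.  ]
scene pin 137.2 [  -2.  -125.1] [27.09 21.94 57.16]
```

```bash
python3 -c "
from workcell import *
print(finish_job())"
```

```text
the job is handed in; nothing more can be done
None
```

I handed the job in at about 35 s on the robot's clock. By my last camera measurements the pin hangs in the notch, the cover is open about 154 mm, and the green tin sits within about 2 mm of centre on the white tin; no verdict came back.

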